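# Nest a flipped channel over its two mates

## Task

Pick up the loose cream channel, which lies legs down, and nest it legs down over the two silver channels that stand legs up in the wooden cradle, so that one of its legs stands in each silver trough and its ends are about level with theirs. Lower it all the way in before letting go (do not drop it), and leave the red channel and the black angle where they lie.

Things in the scene. Friction and masses are not known exactly. Their poses are not given: they have to be found in the camera images.
- cream_channel: Cream painted steel U-channel, loose, lying legs down on the bench like a little bridge: 120 mm long, 60 mm wide over its legs, 40 mm high, metal 3 mm thick, about 0.4 kg. Origin: centre of its underside, level with the legs' lower edges; x along its length, y across the legs, z up. Grasp it from above across its width; seated, it leaves 27 mm of trough free outside each leg for the fingers.
- nest: Fixed wooden cradle, 150 x 150 mm, holding fast two silver channels of the cream one's section and length, legs UP, side by side, touching. Origin: centre of the underside, on the bench; x along the channels (ends at +-60 mm), y across, z up. Trough floors 18 mm up, legs' top edges 55 mm up; middle legs fill y = -3..3 mm, troughs |y| = 3..57 mm. Seated, the cream origin is 18 mm above this one.
- red_channel: Bystander: smaller red U-channel, loose, also lying legs down: 100 mm long, 40 mm wide, 25 mm high. Origin: centre of its underside; x along its length, z up.
- black_angle: Bystander: black angle bracket, loose, 80 mm long, one leg 50 mm wide flat on the bench, the other standing 50 mm high along its +y edge. Origin: centre of its underside; x along its length, z up.
There are look-alikes about, which are no part of the job. Several things have the shape of the nest; the one meant has the colours described above. There is more than one size of the cream_channel; the job needs the smaller.

How it is judged (in metres and radians):
On the way:
1. the cream channel is lowered, still held by the fingers, to within 10 mm of fully home, one leg in each trough (y of cream_channel in the frame of nest between -0.026 and 0.026 m and x of cream_channel in the frame of nest between -0.02 and 0.02 m and z of cream_channel in the frame of nest below 0.028 m and contact force between the fingers and cream_channel above 0.5 N), for 0.05 s.
At the end, for the whole second after the job is handed in: The cream channel sits legs down and level (within 6 degrees) in the nest, one leg in each silver trough (within 26 mm of the middle line, all that the troughs allow), fully down (within 5 mm), ends level with theirs within 20 mm, parallel within 12 degrees, at rest and released (y of cream_channel in the frame of nest between -0.026 and 0.026 m and x of cream_channel in the frame of nest between -0.02 and 0.02 m and z of cream_channel in the frame of nest between 0.013 and 0.023 m and angle between the x axis of cream_channel and the x axis of nest, either way round below 0.21 rad and angle between cream_channel's own z axis and vertical below 0.1 rad and linear speed of cream_channel below 0.02 m/s and contact force between the fingers and cream_channel below 0.1 N); the robot touches nothing.
It fails at once if the red channel or the black angle is moved by more than 20 mm (distance of any of red_channel, black_angle from where it was at the start of the episode above 0.02 m).
It also fails if it takes over 40 s, if anything falls off the work surface, if the arm or the gripper's body presses on something with over 40 N, if the wrist force passes 120 N, or if a joint passes its speed limit or range.

## Robot

A 7-joint arm with a two-finger parallel gripper is mounted at the origin on the work surface. World frame = base frame: x ahead of the robot, y to its left, z up, the work surface at z = 0. Lengths are in mm, angles in rad, forces in N, time in s.
With the tool pointing down it reaches from about 425 to 925 mm from the base axis. Payload 6.8 kg.
Tool frame: the origin (TCP) lies at the very end of the fingers, on their centre line; the grasp point (between the pads) lies manip.grip_depth behind it (manip.grip_depth is the distance from the TCP to the grasp point, in mm); z points along the fingers, y is the direction in which the jaws open and shut (so a half turn about z gives the same grasp; the last joint's range is limited). The gripper opens to 88 mm and grips with 3 to 60 N. Pads are 20 mm wide; open, the fingers measure 115 mm over their backs; the gripper's body (75 mm by 178 mm) begins 61 mm behind the grasp point.
Start: joints at [-1.274, 0.477, 0.022, 1.555, -0.011, 1.109, -0.083], TCP at [265.837, 620.466, 222.664] pointing down, gripper open.
Joint ranges: [-2.96, 2.96], [-0.34, 2.1], [-1.41, 1.46], [0.24, 2.44], [-1.37, 4.51], [0.17, 1.92], [-2.96, 2.96]. Speed limits (rad/s): [2.39, 2.39, 3.14, 3.14, 3.14, 3.14, 3.14].

## Interface

Orientations are given as [roll, pitch, yaw] about the fixed x, y, z axes, in that order (R = Rz(yaw) Ry(pitch) Rx(roll)).
In Python, from station import telemetry, cams, manip gives the robot as it stands. The module is installed in compiled form; this text tells all that it offers.
- The arm moves only by the shell command python3 -m crank 'ROWS' [OPENING] [FORCE]. ROWS is JSON, a list that holds one entry, the list of rows, each a list of 6 numbers: the shift along the tool's x, y, z in mm, then the turn, a rotation vector about the tool's x, y, z in degrees. In form: [[[dx, dy, dz, ax, ay, az], ...]]. A call has 1 to 20 rows; each row is the pose to reach, as a shift and turn from the pose measured when the call began, along the tool's axes at that moment; what a row does not reach only later rows make up. A row lasts 1/8 s, in which the tool goes at most 62.5 mm and 10.7 degrees, less where a joint would pass 70% of its speed; a pose out of reach is approached as far as the arm can. A call with a gripper value outside its range is refused whole. OPENING is the finger opening in mm, from 0 to 87.8, set as the call begins (- or left out, the last holds). The fingers move at their own pace and stop on an object; FORCE is the grip in N (left out, the last holds). Time passes only in rows, so rows that repeat a pose let the fingers close. It gives the time, the measured TCP pose, the force and the opening at its end, in the units of the state.
- telemetry.observe(): the state, without advancing time (a new reading comes with each control period).
- cams.camera(name): name is "scene" or "side" or "wrist"; returns a dict with "img" (400x640x3 uint8, blue, green, red), "intrinsics" (3x3 intrinsics, pixels), "k1" (the pictures are not rectified: a ray, as slopes to the right and down, at radius r is drawn at 1 + k1 r^2 times it, then the intrinsics apply), "rvec" (rotation vector, rad) and "tvec" (3), from world to camera coordinates, as OpenCV has them; the wrist camera has in their place "T_tool_cam" (4x4, takes a point from camera to tool coordinates, whose origin is the TCP and whose axes are the flange's). Camera axes: x right, y down, z forward; pixel columns grow to the right and rows downward; lengths in mm; the calibration is good to about 2 mm. A picture is of the moment at which its call begins: read the wrist's pose just before it. There is no depth.
- manip.job_done(): hands the job in, once; it reports no verdict.
The state is a dict: "clock": time; "joints": joint angles; "qvel": joint speeds; "effort": joint torques, N m; "position": TCP position; "tool_rot": TCP orientation; "wrist_force": force on the tool from outside, world axes, zero at the start; "wrist_torque": the same for the moment, N m; "gripper_width": finger opening in mm.
Only numpy, scipy, OpenCV 4.12 (cv2) and the standard library are available. Lean on these libraries where they do the work, as an engineer would, in place of code of your own. Each camera call takes 0.05 s, during which the arm holds its last target. There are 200 camera calls.

## Working session

There is one attempt and no reset: what is moved stays moved. The work goes in short steps, Python scripts to look and compute and a shell command to move; the robot and the scene stay as the last step left them, time stands still between calls to the robot, and variables do not carry over. Pictures are saved under pics/ and viewed, about 8 in all and at most 12, crops included, and the job is handed in when it is done.

```bash
mkdir -p pics
cat > h.py <<'E'
import numpy as np, cv2
from station import telemetry, cams, manip
from scipy.spatial.transform import Rotation as R
def grab(name):
    s=telemetry.observe(); c=cams.camera(name)
    if name=="wrist":
        T=np.eye(4); T[:3,:3]=R.from_euler('xyz',s['tool_rot']).as_matrix() if np.size(s['tool_rot'])==3 else np.array(s['tool_rot']); T[:3,3]=s['position']
        W=T@np.array(c['T_tool_cam'])
    else:
        W=np.eye(4); Rm=cv2.Rodrigues(np.array(c['rvec'],float))[0]; W[:3,:3]=Rm.T; W[:3,3]=-Rm.T@np.ravel(c['tvec'])
    return dict(img=np.array(c['img']),K=np.array(c['intrinsics'],float),k1=float(c['k1']),W=W,s=s)
def onplane(c,px,z):
    px=np.array(px,float).reshape(-1,1,2)
    u=cv2.undistortPoints(px,c['K'],np.array([c['k1'],0,0,0,0]))[:,0]
    d=np.c_[u,np.ones(len(u))]@c['W'][:3,:3].T; o=c['W'][:3,3]
    return o+d*((z-o[2])/d[:,2])[:,None]
def proj(c,P):
    V=np.linalg.inv(c['W']); 
    return cv2.projectPoints(np.array(P,float).reshape(-1,1,3),cv2.Rodrigues(V[:3,:3])[0],V[:3,3],c['K'],np.array([c['k1'],0,0,0,0]))[0][:,0]
E
python3 - <<'E'
from h import *
import pickle
for n in ("scene","side","wrist"):
    c=grab(n); cv2.imwrite(f'pics/{n}0.png',c['img']); pickle.dump(c,open(n+'0.pkl','wb')); print(n,c['W'].round(2).tolist(),c['k1'])
print(c['s'],manip.grip_depth)
E
```

```text
scene [[-0.86, 0.38, -0.33, 844.55], [0.5, 0.66, -0.55, 573.18], [0.01, -0.64, -0.77, 871.94], [0.0, 0.0, 0.0, 1.0]] -0.09452244547437723
side [[0.89, -0.32, 0.34, 47.61], [-0.46, -0.59, 0.66, -926.25], [-0.01, -0.74, -0.67, 949.35], [0.0, 0.0, 0.0, 1.0]] -0.01611097983507617
wrist [[0.39, 0.88, 0.27, 191.94], [0.92, -0.38, -0.12, 651.58], [-0.0, 0.29, -0.96, 383.84], [0.0, 0.0, 0.0, 1.0]] -0.045695009922791796
{'clock': 0.1, 'joints': array([-1.27410666,  0.47771239,  0.02235262,  1.55631486, -0.01150835,
        1.10930776, -0.08314481]), 'qvel': array([-1.14827824e-04, -1.41392492e-03, -2.43987797e-05, -2.50743307e-03,
        2.95395357e-04,  5.15778933e-04, -8.40149956e-04]), 'effort': array([ 4.72572137e-03, -5.84087670e+01,  1.54020108e+00, -2.73316008e+01,
       -5.41371584e-02,  1.30240098e-02,  6.67398672e-05]), 'position': array([265.63604523, 619.95627914, 221.79845405]), 'tool_rot': array([-3.13998255e+00,  1.13887113e-04,  2.73676610e+00]), 'wrist_force': array([0.11253482, 0.23325009, 0.95896176]), 'wrist_torque': array([-0.00537627, -0.03886043,  0.02897446]), 'gripper_width': 87.89242267932093} 18.700000000000003
```

View pics/scene0.png

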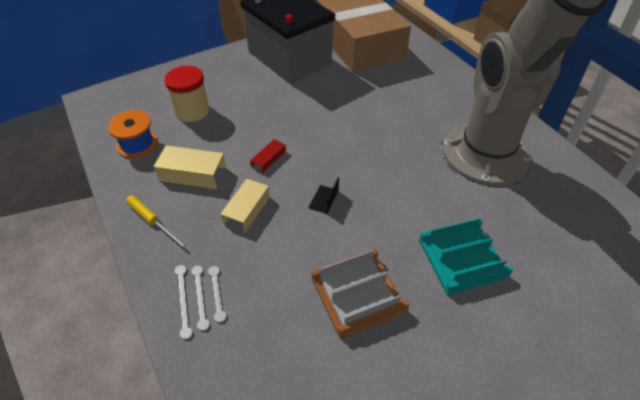

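View pics/side0.png

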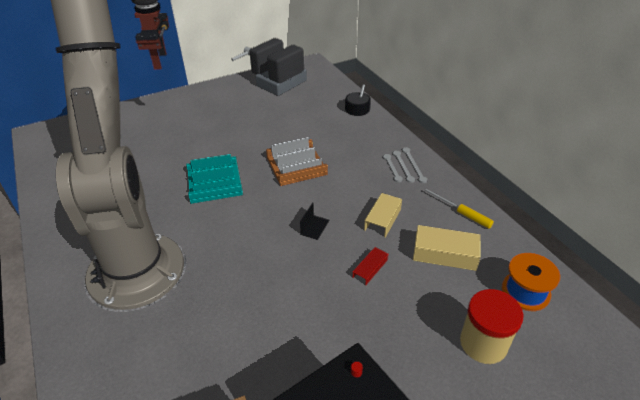

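Scene view: the cream candidates are (246,203), which is smaller, and (190,165), which is larger. The nest candidates are wood with silver at (360,292) and teal at (465,255). Red is at (268,155) and black at (326,197). In the side view the same things are at cream (383,215), large cream (447,247) and silver nest (297,160). I choose the small cream channel and the wood and silver nest, and will check both by measured size.

Run:
```python
from h import *
import pickle
crops=[]
for n,seeds,nest in (("scene",[(246,203),(190,165)],(360,292)),("side",[(383,215),(447,247)],(297,160))):
    c=pickle.load(open(n+'0.pkl','rb')); h=cv2.cvtColor(c['img'],cv2.COLOR_BGR2HSV)
    m=((h[...,0]>15)&(h[...,0]<35)&(h[...,1]>60)&(h[...,2]>60)).astype(np.uint8)
    _,L=cv2.connectedComponents(m)
    for sd in seeds:
        comp=L==L[sd[1],sd[0]]; v=h[...,2][comp].astype(np.uint8).reshape(1,-1)
        t,_=cv2.threshold(v,0,255,cv2.THRESH_OTSU)
        print(n,sd,'area',comp.sum(),'otsu',t,np.percentile(v,[10,30,50,70,90]))
        top=(comp&(h[...,2]>t)).astype(np.uint8)
        cs=max(cv2.findContours(top,0,1)[0],key=cv2.contourArea)
        P=onplane(c,cs[:,0],40)[:,:2].astype(np.float32)
        r=cv2.minAreaRect(P); print('  top rect z40',np.round(r[0],1),np.round(r[1],1),round(r[2],1),cv2.boxPoints(r).round().tolist())
    # wood
    m=((h[...,0]>3)&(h[...,0]<16)&(h[...,1]>110)&(h[...,2]>50)).astype(np.uint8)
    x,y=nest; mm=np.zeros_like(m); mm[y-50:y+50,x-60:x+60]=m[y-50:y+50,x-60:x+60]
    P=onplane(c,np.argwhere(mm)[:,::-1],18)[:,:2].astype(np.float32)
    r=cv2.minAreaRect(P); print('  wood z18',np.round(r[0],1),np.round(r[1],1),round(r[2],1))
    for (x,y) in (seeds[0],nest): crops.append(cv2.resize(c['img'][y-50:y+50,x-60:x+60],(400,300),interpolation=cv2.INTER_CUBIC))
cv2.imwrite('pics/crops.png',np.vstack([np.hstack(crops[:2]),np.hstack(crops[2:])]))
```

```text
scene (246, 203) area 1421 otsu 154.0 [ 95. 172. 211. 213. 215.]
  top rect z40 [ 636.6 -138.1] [120.5  60.3] 36.4 [[570.0, -150.0], [606.0, -198.0], [703.0, -127.0], [667.0, -78.0]]
scene (190, 165) area 2277 otsu 160.0 [104. 105. 211. 217. 220.]
  top rect z40 [ 705.4 -329.5] [ 79.8 155.8] 49.2 [[620.0, -309.0], [738.0, -411.0], [790.0, -350.0], [672.0, -248.0]]
  wood z18 [529.4 186.3] [162.7 156.6] 82.7
side (383, 215) area 925 otsu 148.0 [141.4 181.  185.  185.  186. ]
  top rect z40 [ 625.5 -149.9] [148.8  68.8] 36.4 [[545.0, -166.0], [586.0, -222.0], [706.0, -133.0], [665.0, -78.0]]
side (447, 247) area 2401 otsu 164.0 [144. 146. 184. 185. 186.]
  top rect z40 [ 711.8 -310.9] [ 81.2 154.8] 49.2 [[627.0, -291.0], [744.0, -392.0], [797.0, -331.0], [680.0, -230.0]]
  wood z18 [530.  188.7] [187.  160.2] 83.5
```

View pics/crops.png

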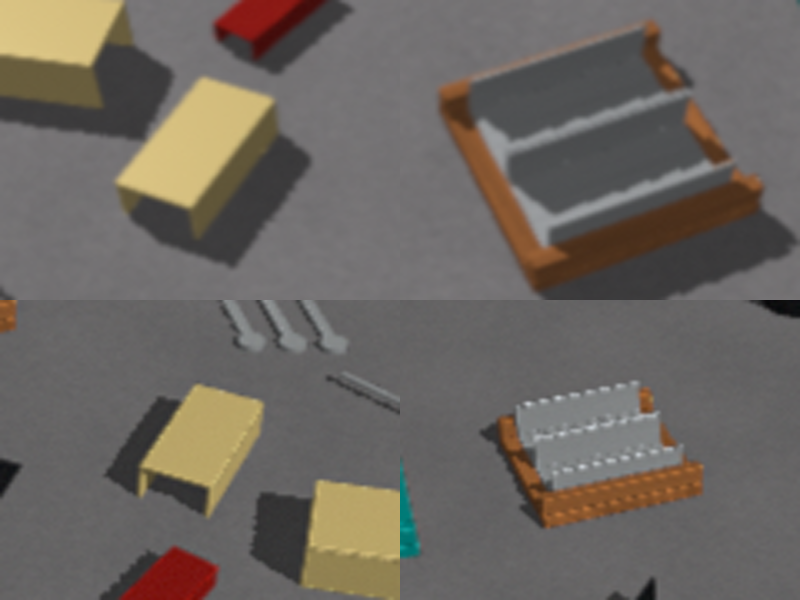

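Crop: the small cream channel has its open end at lower left, with legs down. Its measured top is 120 x 60 mm at z=40, against 156 x 80 mm for the large one. The nest is wood with two silver troughs, and its middle leg runs from about (333,292) to (387,274) in the scene view.

Run:
```python
from h import *
import pickle
for n,px in (("scene",[(333,292),(387,273.7)]),("side",[(277.5,155.7),(314.4,148.3)])):
    c=pickle.load(open(n+'0.pkl','rb')); P=onplane(c,px,55); d=P[1]-P[0]
    print(n,P.round(1).tolist(),np.linalg.norm(d).round(1),np.degrees(np.arctan2(d[1],d[0])).round(1),P.mean(0).round(1))
s=telemetry.observe(); Rt=R.from_euler('xyz',s['tool_rot']).as_matrix(); p=s['position']
print(Rt.round(3).tolist())
for yaw in (36.4,36.4+180):
    # tool x along channel length, y across, z down
    a=np.radians(yaw); X=np.array([np.cos(a),np.sin(a),0]); Z=np.array([0,0,-1]); G=np.c_[X,np.cross(Z,X),Z]
    print(yaw,'shift',(Rt.T@(np.array([636.6,-138.1,200])-p)).round(1),'rot',np.degrees(R.from_matrix(Rt.T@G).as_rotvec()).round(1))
```

```text
scene [[588.6, 180.4, 55.0], [473.1, 198.8, 55.0]] 117.0 171.0 [530.8 189.6  55. ]
side [[473.0, 194.3, 55.0], [586.4, 175.1, 55.0]] 115.0 -9.6 [529.7 184.7  55. ]
[[-0.919, 0.394, -0.0], [0.394, 0.919, -0.001], [-0.0, -0.001, -1.0]]
36.4 shift [-639.5 -550.7   22.8] rot [-0.000e+00  1.000e-01  1.204e+02]
216.4 shift [-639.5 -550.7   22.8] rot [ -0.1  -0.  -59.6]
```

```bash
python3 -m crank '[[[-40,-34.4,0,0,0,7.5],[-80,-69,0,0,0,15],[-120,-103,0,0,0,22.5],[-160,-138,0,0,0,30],[-200,-172,0,0,0,37.5],[-240,-206,0,0,0,45],[-280,-241,0,0,0,52.5],[-320,-275,0,0,0,60],[-360,-310,0,0,0,67.5],[-400,-344,10,0,0,75],[-440,-378,20,0,0,82.5],[-480,-413,30,0,0,90],[-520,-447,40,0,0,97.5],[-560,-482,50,0,0,105],[-600,-516,60,0,0,112.5],[-639.5,-550.7,70,0,0,120.4],[-639.5,-550.7,70,0,0,120.4],[-639.5,-550.7,70,0,0,120.4],[-639.5,-550.7,70,0,0,120.4]]]' 87.8
python3 - <<'E'
from h import *
c=grab("wrist"); print(c['s']['position'].round(1),c['s']['tool_rot'].round(3),c['s']['wrist_force'].round(1),c['s']['joints'].round(2))
h=cv2.cvtColor(c['img'],cv2.COLOR_BGR2HSV)
m=((h[...,0]>15)&(h[...,0]<35)&(h[...,1]>60)&(h[...,2]>60)).astype(np.uint8)
for cs in cv2.findContours(m,0,1)[0]:
    if cv2.contourArea(cs)>500:
        r=cv2.minAreaRect(onplane(c,cs[:,0],40)[:,:2].astype(np.float32)); print(cv2.boundingRect(cs),np.round(r[0],1),np.round(r[1],1),round(r[2],1))
im=c['img'].copy()
a=np.radians(36.4);u=np.array([np.cos(a),np.sin(a)]);v=np.array([-u[1],u[0]])
q=proj(c,[[*(np.array([636.6,-138.1])+i*60*u+j*30*v),40] for i,j in((1,1),(1,-1),(-1,-1),(-1,1))])
cv2.polylines(im,[q.round().astype(int)],True,(255,0,255),1)
cv2.imwrite('pics/w1.png',im)
E
```

```text
clock: 2.52
position: [636.5, -136.0, 152.8]
tool_rot: [-3.141, 0.0, 0.638]
wrist_force: [0.3, 0.4, -0.6]
gripper_width: 87.6
[ 636.5 -136.   152.8] [-3.141  0.     0.638] [ 0.3  0.4 -0.6] [-0.34  0.58  0.65  1.71 -0.41  0.99 -0.47]
(521, 387, 119, 13) [ 624.7 -482.9] [ 16.4 131.8] 33.2
(107, 306, 37, 69) [406.6 -74.5] [84.4 30.5] 19.8
(429, 178, 204, 197) [ 679.3 -347.3] [191. 172.] 49.3
(281, 115, 78, 146) [ 636.4 -136.3] [121.7  59.6] 36.2
(529, 24, 111, 71) [ 840.3 -237.7] [25.1 99.5] 18.8
```

View pics/w1.png

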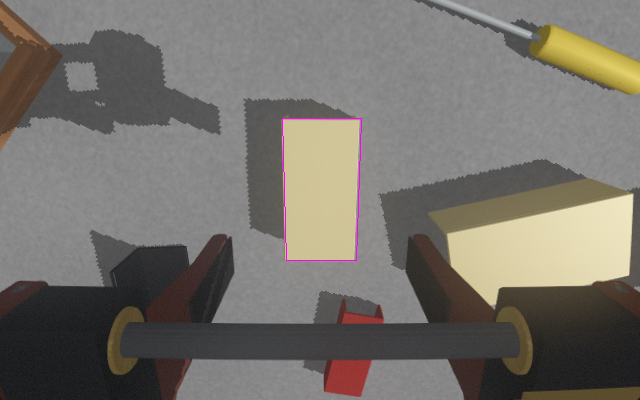

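The wrist view shows the outline of the estimate matching the cream top at (281..359, 115..261). Size is 121.7 x 59.6 mm and the centre is within 0.3 mm of the TCP, so I go straight down.

```bash
python3 -m crank '[[[0,0,20,0,0,0],[0,0,45,0,0,0],[0,0,70,0,0,0],[0,0,95,0,0,0],[0,0,115,0,0,0],[0,0,130,0,0,0],[0,0,140,0,0,0],[0,0,140,0,0,0],[0,0,140,0,0,0]]]' 87.8 && python3 -m crank '[[[0,0,0,0,0,0],[0,0,0,0,0,0],[0,0,0,0,0,0],[0,0,0,0,0,0],[0,0,0,0,0,0],[0,0,0,0,0,0],[0,0,0,0,0,0],[0,0,0,0,0,0]]]' 50 35
```

```text
clock: 3.7
position: [637.1, -136.3, 13.6]
tool_rot: [3.141, -0.001, 0.638]
wrist_force: [-0.1, 0.8, 0.5]
gripper_width: 87.6
clock: 4.7
position: [637.2, -136.2, 13.9]
tool_rot: [3.141, -0.001, 0.638]
wrist_force: [-1.6, 2.2, 4.7]
gripper_width: 59.8
```

```bash
python3 -m crank '[[[0,0,-15,0,0,0],[0,0,-45,0,0,0],[0,0,-85,0,0,0],[0,0,-125,0,0,0],[0,0,-146,0,0,0],[13,-40,-146,0,0,5.7],[26.6,-81,-146,0,0,11.5],[40,-121,-146,0,0,17.2],[53,-162,-146,0,0,23],[66.5,-202,-146,0,0,28.7],[80,-243,-146,0,0,34.4],[93,-283,-146,0,0,40],[106.4,-323.4,-146,0,0,45.9],[106.4,-323.4,-146,0,0,45.9],[106.4,-323.4,-146,0,0,45.9],[106.4,-323.4,-146,0,0,45.9]]]'
python3 - <<'E'
from h import *
import pickle
out=[]
for n in ("scene","side","wrist"):
    c=grab(n); pickle.dump(c,open(n+'2.pkl','wb'));
    if n!="wrist":
        x,y=(360,270) if n=="scene" else (297,140)
        out.append(cv2.resize(c['img'][y-70:y+70,x-70:x+70],(400,400),interpolation=cv2.INTER_CUBIC))
    else: cv2.imwrite('pics/w2.png',c['img'])
print(c['s']['position'].round(1),c['s']['tool_rot'].round(3),c['s']['gripper_width'],c['s']['wrist_force'])
cv2.imwrite('pics/c2.png',np.hstack(out))
E
```

```text
clock: 6.7
position: [530.0, 185.4, 159.8]
tool_rot: [3.141, -0.001, -0.165]
wrist_force: [0.3, 0.0, -4.0]
gripper_width: 59.6
[530.1 185.6 159.8] [-3.142e+00 -1.000e-03 -1.650e-01] 59.80245303464946 [-0.76901315 -0.26819481 -3.62673084]
```

View pics/w2.png

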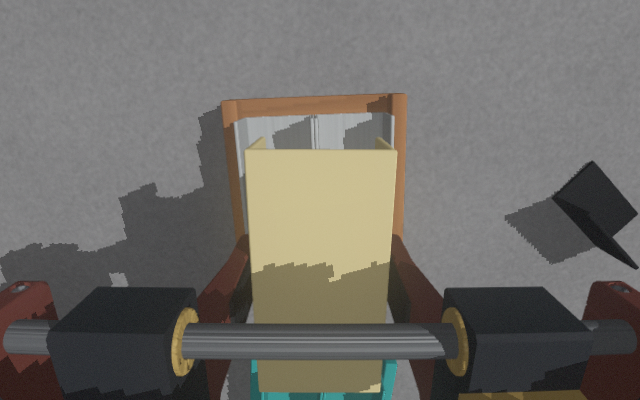

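View pics/c2.png

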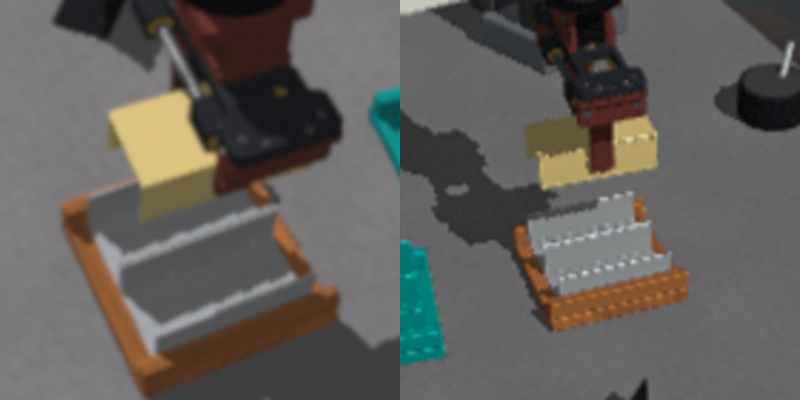

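Wrist view: the cream channel is held level over the nest, with the middle leg end near (316,116) and the wood far edge running (222,102)–(406,95). The scene and side crops show it hanging above the silver troughs. I take one closer crop to refine the fit.

Run:
```python
from h import *
import pickle
c=pickle.load(open('wrist2.pkl','rb'))
cv2.imwrite('pics/c3.png',cv2.resize(c['img'][90:165,215:415],(800,300),interpolation=cv2.INTER_CUBIC))
print('tool',c['s']['position'].round(1),np.degrees(c['s']['tool_rot'][2]).round(2))
for n,px,z in (('mid end top',[(316,116)],55),('wood far edge',[(222,102),(406,95)],20),('wood z40',[(222,102),(406,95)],40)):
    P=onplane(c,px,z); print(n,P.round(1).tolist())
    if len(P)>1: d=P[1]-P[0]; print(np.linalg.norm(d),np.degrees(np.arctan2(d[1],d[0]))+90)
for z in(55,18):
    for y in(-57,-30,-3,3,30,57):
        a=np.radians(-9.3);print(z,y,proj(c,[[530+60*np.cos(a)-y*np.sin(a),187+60*np.sin(a)+y*np.cos(a),z]]).round(1).tolist())
```

```text
tool [530.1 185.6 159.8] -9.45
mid end top [[590.6, 178.0, 55.0]]
wood far edge [[612.5, 253.7, 20.0], [592.9, 102.8, 20.0]]
152.20879491045372 -7.396872352007378
wood z40 [[612.3, 248.3, 40.0], [594.0, 107.3, 40.0]]
142.12712139484097 -7.3968723520074064
55 -57 [[394.2, 117.7]]
55 -30 [[357.8, 117.7]]
55 -3 [[321.3, 117.7]]
55 3 [[313.2, 117.8]]
55 30 [[276.7, 117.9]]
55 57 [[240.3, 118.2]]
18 -57 [[385.4, 114.2]]
18 -30 [[353.3, 114.2]]
18 -3 [[321.1, 114.2]]
18 3 [[314.0, 114.3]]
18 30 [[281.8, 114.4]]
18 57 [[249.8, 114.6]]
```

View pics/c3.png

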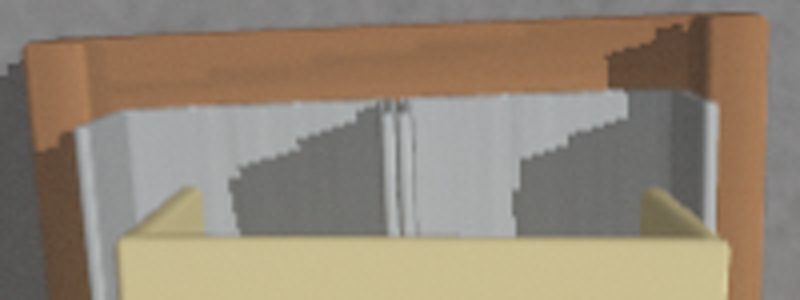

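The refined nest centre is (531.2, 186.8) at yaw -7.4°. Wood edge, middle leg end and outer legs agree, so I correct by 1 mm and 2° and lower.

```bash
python3 -m crank '[[[1,-1.4,0,0,0,-2],[1,-1.4,15,0,0,-2],[1,-1.4,35,0,0,-2],[1,-1.4,55,0,0,-2],[1,-1.4,75,0,0,-2],[1,-1.4,90,0,0,-2],[1,-1.4,102,0,0,-2],[1,-1.4,110,0,0,-2],[1,-1.4,116,0,0,-2],[1,-1.4,116,0,0,-2],[1,-1.4,116,0,0,-2]]]' && python3 -m crank '[[[0,0,2,0,0,0],[0,0,4,0,0,0],[0,0,6,0,0,0],[0,0,8,0,0,0],[0,0,9,0,0,0],[0,0,10,0,0,0],[0,0,10,0,0,0],[0,0,10,0,0,0]]]'
```

```text
clock: 8.22
position: [531.8, 187.1, 44.2]
tool_rot: [-3.141, -0.002, -0.13]
wrist_force: [0.0, -0.2, -3.8]
gripper_width: 59.7
clock: 9.22
position: [531.8, 187.1, 34.3]
tool_rot: [-3.141, -0.002, -0.13]
wrist_force: [-0.8, 0.5, -5.0]
gripper_width: 59.8
```

No contact yet, with about 2.4 mm to go. I creep down until it touches.

```bash
python3 -m crank '[[[0,0,0.7,0,0,0],[0,0,1.4,0,0,0],[0,0,2.1,0,0,0],[0,0,2.6,0,0,0],[0,0,2.6,0,0,0],[0,0,2.6,0,0,0]]]'
```

```text
clock: 9.98
position: [531.9, 187.1, 31.8]
tool_rot: [-3.141, -0.002, -0.13]
wrist_force: [-2.3, -0.8, 0.9]
gripper_width: 59.9
```

The wrist force went from -4 to +0.9 N at the expected height, so the channel is resting on the floor. I open only to 72 mm, because the troughs limit the fingers, and then rise.

```bash
python3 -m crank '[[[0,0,0,0,0,0],[0,0,0,0,0,0],[0,0,0,0,0,0],[0,0,0,0,0,0],[0,0,0,0,0,0],[0,0,0,0,0,0]]]' 72 && python3 -m crank '[[[0,0,-5,0,0,0],[0,0,-15,0,0,0],[0,0,-30,0,0,0],[0,0,-50,0,0,0],[0,0,-80,0,0,0],[0,0,-110,0,0,0],[0,0,-140,0,0,0],[-30,0,-160,0,0,0],[-80,0,-160,0,0,0],[-100,0,-160,0,0,0],[-100,0,-160,0,0,0],[-100,0,-160,0,0,0]]]'
python3 - <<'E'
from h import *
out=[]
for n in ("scene","side","wrist"):
    c=grab(n); h=cv2.cvtColor(c['img'],cv2.COLOR_BGR2HSV)
    m=((h[...,0]>18)&(h[...,0]<35)&(h[...,1]>60)&(h[...,2]>150)).astype(np.uint8)
    p=proj(c,[[531.5,187,58]])[0].round().astype(int)
    for cs in cv2.findContours(m,0,1)[0]:
        if cv2.contourArea(cs)>200 and cv2.pointPolygonTest(cs,tuple(map(float,p)),True)>-20:
            r=cv2.minAreaRect(onplane(c,cs[:,0],58)[:,:2].astype(np.float32)); print(n,np.round(r[0],1),np.round(r[1],1),round(r[2],1))
    x,y=np.clip(p,60,[579,339]); out.append(cv2.resize(c['img'][y-60:y+60,x-60:x+60],(260,260),interpolation=cv2.INTER_CUBIC) if n!="wrist" else cv2.resize(c['img'],(280,260)))
cv2.imwrite('pics/c4.png',np.hstack(out)); s=c['s']; print(s['clock'],s['position'].round(1),s['wrist_force'].round(1),s['gripper_width'])
E
```

```text
clock: 10.72
position: [531.8, 187.1, 31.8]
tool_rot: [-3.141, -0.002, -0.13]
wrist_force: [0.4, -0.8, 0.0]
gripper_width: 71.8
clock: 12.22
position: [433.4, 200.1, 192.5]
tool_rot: [-3.14, -0.003, -0.13]
wrist_force: [0.4, -0.5, -0.5]
gripper_width: 71.9
scene [530.8 186.4] [ 60.7 121.6] 82.5
side [522.8 168.2] [ 98.4 129.3] 82.3
wrist [524.2 187.8] [ 59.6 108.9] 82.3
12.325 [433.6 199.7 192.1] [ 0.1  0.1 -0.3] 71.86552426484047
```

View pics/c4.png

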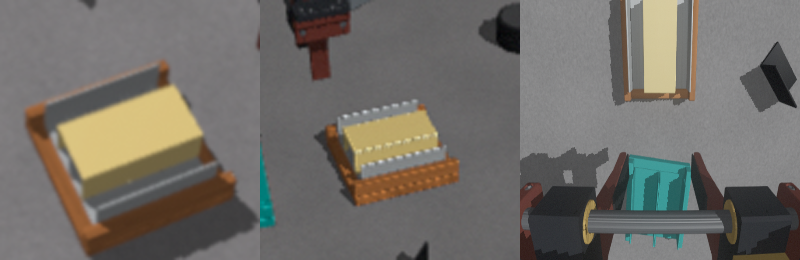

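The pictures show the cream channel seated level in the nest, a leg in each trough. The top rectangle measured at seated height is 60.7 x 121.6 mm, centred at (530.8, 186.4), yaw -7.5°. The robot is clear of everything.

```bash
python3 -c "
from station import manip
print(manip.job_done())"
```

```text
the job is handed in; nothing more can be done
None
```

The small cream channel is nested legs down over the two silver channels in the wooden cradle, and the job is handed in at about 12.3 s of the 40 s allowed. I gripped it across its width, carried it over, and lowered it until the wrist force showed it resting on the trough floors. Only then did I open the fingers, to 72 mm, and back off.

**Final position:** in the scene camera its top sits within about 1 mm and 0.1° of the nest centre I measured. The outline is 60.7 x 121.6 mm at the seated height, as it should be for a channel fully down.

**Robot:** after backing off it was clear of everything, with the wrist force close to zero.

**Disagreements:**
- **Side camera:** its final rectangle (98 x 129 mm) came out too large, most likely because the colour mask took in the channel's side face.
- **Wrist camera:** its final rectangle was cut off by the picture edge. Both cameras still gave the same yaw, to within 0.2°.
- **Nest yaw:** my first estimate, from the middle leg, was about -9°. I corrected it to -7.4° from the cradle's edge before lowering.

I did not re-measure the red channel or the black angle at the end. The carry passed well above them and no contact showed in the forces.

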